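Free-run check of a rotary inspection table

ROBOT

A 7-joint arm with a two-finger parallel gripper is mounted at the origin on the work surface. World frame = base frame: x ahead of the robot, y to its left, z up, the work surface at z = 0. Lengths are in m, angles in rad, forces in N, time in s.
With the tool pointing down it reaches from about 0.35 to 0.9 m from the base axis. Payload 8.1 kg.
Tool frame: the origin (TCP) lies between the finger pads, 19 mm behind the fingertips; this is the grasp point; y points along the fingers, z is the direction in which the jaws open and shut, and the axes are right-handed (so a half turn about y gives the same grasp; the last joint's range is limited). The gripper opens to 92 mm and grips with 3 to 60 N. Pads are 19 mm wide; open, the fingers measure 130 mm over their backs; the gripper's body (75 mm by 190 mm) begins 47 mm behind the grasp point.
Start: joints at [1.122, 0.434, 0.025, 1.573, -0.012, 1.134, -0.075], TCP at [0.212, -0.588, 0.246] pointing down, gripper open.
Joint ranges: [-2.62, 2.62], [-0.44, 2.09], [-1.27, 1.32], [0.08, 2.57], [-1.32, 4.46], [0.12, 2], [-2.74, 2.74]. Speed limits (rad/s): [2.22, 2.22, 3.01, 3.01, 3.14, 3.14, 3.14].

INTERFACE

Orientations are given as a rotation vector (axis times angle).
In Python, from plant import bot gives the robot as it stands.
- The arm moves only by the tool jog_arm, never from a script. Its arguments are lists of equal length, an entry for each row: "turn": the turn, a rotation vector about the tool's x, y, z in degrees, a list of three; "offset": the shift along the tool's x, y, z in mm, a list of three; "gripper": the finger opening in mm, from 0 to 91.8. In form: {"turn": [[ax, ay, az], ...], "offset": [[dx, dy, dz], ...], "gripper": [gripper, ...]}. A call has 1 to 20 rows; each row is the pose to reach, as a shift and turn from the pose measured when the call began, along the tool's axes at that moment; what a row does not reach only later rows make up. A row lasts 1/10 s, in which the tool goes at most 50 mm and 8.59 degrees, less where a joint would pass 70% of its speed; a pose out of reach is approached as far as the arm can. A call with a gripper value outside its range is refused whole. The fingers move at their own pace and stop on an object; "force" is the grip in N (left out, the last holds). Time passes only in rows, so rows that repeat a pose let the fingers close. It gives the time, the measured TCP pose, the force and the opening at its end, in the units of the state.
- bot.sense(): the state, without advancing time (a new reading comes with each control period).
- bot.get_image(name): name is "scene" or "top"; returns a dict with "color" (400x640x3 uint8, red, green, blue), "fx", "fy", "cx", "cy" (pixels), "D" ([k1, k2, p1, p2, k3] as OpenCV has them; the pictures are not rectified), "R" (3x3) and "t" (3): a world point X has camera coordinates R X + t. Camera axes: x right, y down, z forward; pixel columns grow to the right and rows downward; lengths in m; the calibration is good to about 2 mm. A picture is of the moment at which its call begins. There is no depth.
- bot.hand_in(): hands the job in, once; it reports no verdict.
The state is a dict: "time_s": time; "joints": joint angles; "joint_velocities": joint speeds; "tau": joint torques, N m; "tcp_pos": TCP position; "tool_rot": TCP orientation; "contact_force": force on the tool from outside, world axes, zero at the start; "ft_torque": the same for the moment, N m; "width": opening from 0.0 (shut) to 1.0 (fully open).
Only numpy, scipy, OpenCV 4.12 (cv2) and the standard library are available. Lean on these libraries where they do the work, as an engineer would, in place of code of your own. Each camera call takes 0.05 s, during which the arm holds its last target. There are 200 camera calls.

TASK

Check that the rotary table's bearing runs freely: take the upright handle, swing the table up to roughly one turn in six seconds, either way round, and open your fingers so that it coasts on by itself. Go round with it for at least eight seconds, open fingers either side of the handle at mid-height, keeping the handle midway between them and not touching it, ready to catch; then close on the handle, bring the table to a stop, let go and leave it standing still. Leave the scanner, the gauge block case and the pot where they are.

Things in the scene. Friction and masses are not known exactly. Their poses are not given: they have to be found in the camera images.
- base: hand-turned rotary table fixed to the bench: grey cast foot 250 mm across, 70 mm high, under a round aluminium plate 280 mm across, plate top 98 mm above the bench; a steel flanged housing is clamped in its middle (up to 34 mm above the plate, within 92 mm of the axis). Origin: centre of the foot's underside, on the vertical turning axis, z up
- turntable (a joint): plate angle, rad, anticlockwise from above, no limits; 0: handle along the foot's +x. Plate with load and handle: nominally 3.5 kg, 0.031 kg m2 (0.65 to 1.8 times that by hidden draw). Bearing drag 0.001 N m dry plus 0.001 N m per rad/s: from 1 rad/s it slows by 0.04 to 0.1 rad/s each second. Above 2.5 rad/s is too hard
- handle (a point): middle of the crank handle: upright round black sleeve, 30 mm in diameter, 70 mm tall, standing on the plate 100 mm from the turning axis; it spins freely on its own spindle, so fingers may keep their direction as they carry it round. The point is on its axis, halfway up, 145 mm above the bench (sleeve from 110 to 180 mm)
- scanner: bystander: hand-held scanner lying flat, grey body 70 x 210 x 34 mm with three round dark windows on top (39 mm high in all); origin: centre of the underside, long side along y
- gauge_case: bystander: dark wooden gauge block case 110 x 170 x 28 mm with steel blocks showing up to 34 mm; origin: centre of the underside, long side along y
- pot: bystander: white plastic jar 52 mm in diameter, 62 mm tall; origin: centre of the underside

How it is judged:
By the outcome, as a careful person would: the job done as asked, in the order asked, and still so for the second after the job is handed in, with the robot touching nothing.
It also fails if it takes over 64 s, if anything falls off the work surface, if the arm or the gripper's body presses on something with over 40 N, if the wrist force passes 120 N, or if a joint passes its speed limit or range.

## Working session

There is one attempt and no reset: what is moved stays moved. The work goes in short steps, Python scripts to look and compute and a tool call to move; the robot and the scene stay as the last step left them, time stands still between calls to the robot, and variables do not carry over. Pictures are saved under pics/ and viewed, about 8 in all and at most 12, crops included, and the job is handed in when it is done.

Besides the shell and the picture viewer there is one more tool, called after "Request:" by a JSON object that holds its "api" and its "payload", one argument or row to a line. jog_arm: Moves the arm, as the interface text tells. Its arguments: {"type":"object","properties":{"turn":{"type":"array"},"offset":{"type":"array"},"gripper":{"type":"array"},"force":{"type":"number"}},"required":["turn","offset","gripper"]}

```bash
ls; mkdir -p pics; python3 - <<'E'
from plant import bot
import cv2
s=bot.sense()
print({k:(v if not hasattr(v,'round') else v) for k,v in s.items()})
for n in("scene","top"):
    im=bot.get_image(n); cv2.imwrite(f"pics/{n}0.png",im["color"][:,:,::-1])
    print(n,[im[k] for k in("fx","fy","cx","cy","D","R","t")])
E
```

```text
pics
{'time_s': 0.0, 'joints': array([ 1.12238708,  0.4352358 ,  0.02495346,  1.57412382, -0.01158891,
        1.13396739, -0.07511438]), 'joint_velocities': array([-0.00154518,  0.00036729, -0.00128654,  0.00052746,  0.00167694,
       -0.00254677, -0.00153377]), 'tau': array([-1.56214643e-03, -6.67858100e+01,  9.84349810e-01, -3.14469087e+01,
       -6.04452915e-02,  4.28520993e-02,  1.33246135e-04]), 'tcp_pos': array([ 0.21163881, -0.58755844,  0.24472642]), 'tool_rot': array([-0.35555267,  2.03531226, -2.03214518]), 'contact_force': array([-0.38099432, -0.66878948, -0.34014868]), 'ft_torque': array([ 0.00490408, -0.01382279, -0.05355185]), 'width': 0.9981177305798339}
scene [434.3007157476636, 434.3007157476636, 317.31960470981124, 191.84271242399998, array([-0.08140984,  0.        ,  0.        ,  0.        ,  0.        ]), array([[ 0.14739571,  0.98887322,  0.02010602],
       [ 0.70799641, -0.09129136, -0.70029064],
       [-0.69066315,  0.11745482, -0.71357464]]), array([-0.0723852 , -0.28574409,  1.54512852])]
top [394.7585601769903, 394.7585601769903, 317.439570765071, 192.98678112637666, array([-0.05960262,  0.        ,  0.        ,  0.        ,  0.        ]), array([[-0.01285301, -0.99983336,  0.01296323],
       [-0.99678599,  0.01178648, -0.0792387 ],
       [ 0.07907271, -0.01394002, -0.99677138]]), array([0.00789156, 0.53548295, 1.23759193])]
```

View pics/top0.png

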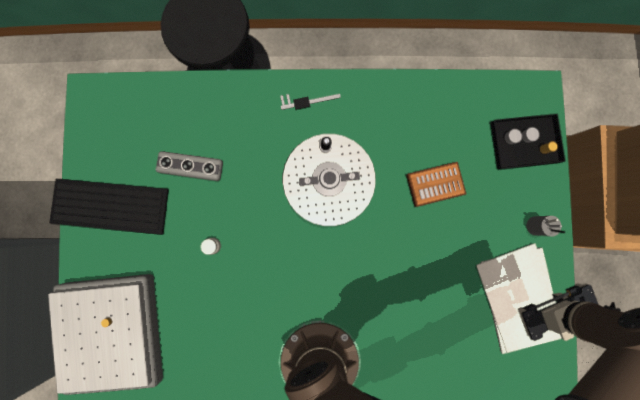

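View pics/scene0.png

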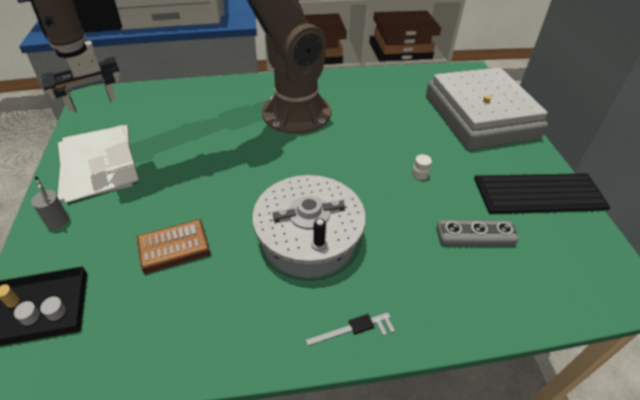

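The top view shows the plate centred near (329,180) and the black handle near (325,142), on the far side. The scene view shows the plate near (309,225) and the handle near (320,232). The case, scanner and pot are well clear of the plate.

```bash
cat > h.py <<'E'
import cv2, numpy as np
from plant import bot
def ray(im,uv,z):
    K=np.array([[im["fx"],0,im["cx"]],[0,im["fy"],im["cy"]],[0,0,1]])
    p=cv2.undistortPoints(np.array(uv,float).reshape(-1,1,2),K,np.array(im["D"]))[:,0]
    d=np.c_[p,np.ones(len(p))]@im["R"]; c=-im["R"].T@im["t"]
    return c+d*((z-c[2])/d[:,2])[:,None]
def big(m):
    c,_=cv2.findContours(m.astype(np.uint8),cv2.RETR_EXTERNAL,cv2.CHAIN_APPROX_NONE)
    return max(c,key=cv2.contourArea)[:,0]
def circ(P):
    A=np.c_[2*P[:,:2],np.ones(len(P))]; s=np.linalg.lstsq(A,(P[:,:2]**2).sum(1),rcond=None)[0]
    return s[:2],np.sqrt(s[2]+s[0]**2+s[1]**2)
def handle(im,box,h):
    x0,y0,x1,y1=box; g=im["color"].max(2)[y0:y1,x0:x1]
    return big(g<70)+[x0,y0]
E
python3 - <<'E'
from h import *
for n,box,hb in(("top",(270,120,390,240),(308,128,342,158)),("scene",(240,170,380,280),(308,212,332,248))):
    im=bot.get_image(n); c=im["color"].astype(int); x0,y0,x1,y1=box
    hsv=cv2.cvtColor(im["color"],cv2.COLOR_RGB2HSV); m=(hsv[...,1]<70)&(hsv[...,2]>110)
    m2=np.zeros_like(m); m2[y0:y1,x0:x1]=m[y0:y1,x0:x1]
    if n=="top":
        k=big(m2); P=ray(im,k,.098); cc,r=circ(P)
        for _ in range(5):
            e=abs(np.hypot(*(P[:,:2]-cc).T)-r)<.004; P=P[e]; cc,r=circ(P)
        print("plate",cc,r,len(P))
    k=handle(im,hb,.18); print(n,"handle px",k.min(0),k.max(0),cv2.contourArea(k))
    x,y=k.T; 
    print("  top pt rows",ray(im,[[x[y<=y.min()+1].mean(),y.min()]],.18), "low",ray(im,[[x[y>=y.max()-1].mean(),y.max()]],.11),"mid@.145",ray(im,[(k.min(0)+k.max(0))/2],.145))
    cv2.imwrite(f"pics/c_{n}.png",cv2.resize(im["color"][y0:y1,x0:x1,::-1],None,fx=4,fy=4,interpolation=cv2.INTER_NEAREST))
E
```

```text
plate [ 0.57157347 -0.03219973] 0.13947481614506352 263
top handle px [321 138] [330 149] 49.0
  top pt rows [[ 0.67831754 -0.01323711  0.18      ]] low [[ 0.66026751 -0.02179801  0.11      ]] mid@.145 [[ 0.66972511 -0.02226947  0.145     ]]
scene handle px [313 222] [324 246] 200.5
  top pt rows [[ 0.67215994 -0.02084425  0.18      ]] low [[ 0.68386923 -0.02593142  0.11      ]] mid@.145 [[ 0.67665147 -0.02793528  0.145     ]]
```

View pics/c_top.png

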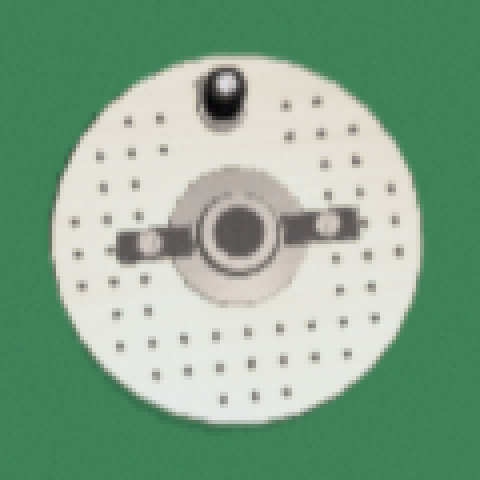

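```bash
python3 - <<'E'
from h import *
from scipy.spatial.transform import Rotation as R
s=bot.sense(); np.set_printoptions(precision=4,suppress=True)
M=R.from_rotvec(s["tool_rot"]).as_matrix(); print(M, s["time_s"])
for cfg in (np.array([[1,0,0],[0,0,1],[0,-1,0.]]),np.array([[-1,0,0],[0,0,-1],[0,-1,0.]])):
    pass
# target: tool y=-Z ; z=+-world y
for sg in(1,-1):
    T=np.c_[np.cross([0,0,-1],[0,sg,0]),[0,0,-1],[0,sg,0]]
    print(sg,np.degrees(R.from_matrix(M.T@T).as_rotvec()))
print((M.T@(np.array([.671,-.025,.25])-s["tcp_pos"]))*1000)
E
```

```text
[[-0.9408 -0.0004  0.3389]
 [-0.3389  0.0009 -0.9408]
 [ 0.0001 -1.     -0.001 ]] 0.2
1 [   0.0191 -160.191    -0.0755]
-1 [ 0.0535 19.809   0.0135]
[-622.8115   -4.6298 -373.8087]
```

Request:
{"api": "jog_arm", "payload": {
  "turn": [
    [0,0.5,0],
    [0,1,0],
    [0,2,0],
    [0,3,0],
    [0,4.5,0],
    [0,6,0],
    [0,7.5,0],
    [0,9,0],
    [0,10.5,0],
    [0,12,0],
    [0,13.5,0],
    [0,15,0],
    [0,16.5,0],
    [0,17.8,0],
    [0,18.8,0],
    [0,19.4,0],
    [0,19.8,0],
    [0,19.8,0],
    [0,19.8,0],
    [0,19.8,0]
  ],
  "offset": [
    [-8,0,-5],
    [-25,0,-15],
    [-55,0,-33],
    [-93,0,-56],
    [-135,0,-81],
    [-177,0,-106],
    [-219,0,-131],
    [-261,0,-156],
    [-303,0,-182],
    [-345,0,-207],
    [-387,0,-232],
    [-429,0,-257],
    [-471,0,-283],
    [-513,0,-308],
    [-553,0,-332],
    [-587,0,-352],
    [-610,0,-366],
    [-620,0,-372],
    [-623,0,-374],
    [-623,0,-374]
  ],
  "gripper": [70,70,70,70,70,70,70,70,70,70,70,70,70,70,70,70,70,70,70,70]
}}

```text
time_s: 2.2
tcp_pos: [0.6706, -0.0256, 0.2452]
tool_rot: [0.001, -2.221, 2.221]
contact_force: [-0.3, -0.6, -0.4]
width: 0.762
```

```bash
cat >> h.py <<'E'
from scipy.spatial.transform import Rotation as Rot
np.set_printoptions(precision=4,suppress=True)
def st():
    s=bot.sense(); M=Rot.from_rotvec(s["tool_rot"]).as_matrix()
    print("t",round(s["time_s"],3),"tcp",s["tcp_pos"],"F",s["contact_force"].round(1),"w",round(s["width"]*91.8,1)); return s,M
T0=np.c_[[1,0,0],[0,0,-1],[0,-1,0]]; T0[:,0]=np.cross(T0[:,1],T0[:,2])
E
python3 - <<'E'
from h import *
s,M=st(); print(M,s["joints"]); 
im=bot.get_image("scene"); cv2.imwrite("pics/s1.png",cv2.resize(im["color"][120:300,220:440,::-1],None,fx=3,fy=3))
E
```

```text
t 2.2 tcp [ 0.6706 -0.0256  0.2452] F [-0.3 -0.6 -0.4] w 70.0
[[-1.     -0.001  -0.0004]
 [ 0.0004  0.0002 -1.    ]
 [ 0.001  -1.     -0.0002]] [ 0.0411  0.5182 -0.1304  1.437   0.0692  1.1918 -1.6693]
```

View pics/s1.png

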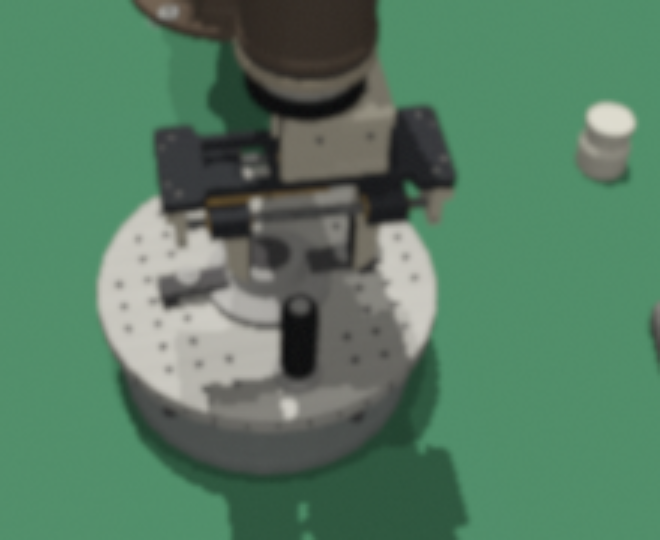

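The handle stands at about (320,232) in the full scene image, between and below the open fingers. This fits the estimate of (0.671, -0.025). Next I descend and grip lightly.

Request:
{"api": "jog_arm", "payload": {
  "turn": [
    [0,0,0],
    [0,0,0],
    [0,0,0],
    [0,0,0],
    [0,0,0],
    [0,0,0],
    [0,0,0],
    [0,0,0],
    [0,0,0],
    [0,0,0],
    [0,0,0],
    [0,0,0],
    [0,0,0],
    [0,0,0],
    [0,0,0]
  ],
  "offset": [
    [0,8,0],
    [0,25,0],
    [0,45,0],
    [0,65,0],
    [0,82,0],
    [0,93,0],
    [0,98,0],
    [0,98,0],
    [0,98,0],
    [0,98,0],
    [0,98,0],
    [0,98,0],
    [0,98,0],
    [0,98,0],
    [0,98,0]
  ],
  "gripper": [70,70,70,70,70,70,70,70,20,20,20,20,20,20,20],
  "force": 6
}}

```text
time_s: 3.75
tcp_pos: [0.6704, -0.0266, 0.1475]
tool_rot: [-0.001, -2.22, 2.221]
contact_force: [-0.3, -0.3, 2.0]
width: 0.323
```

```bash
python3 - <<'E'
from h import *
s,M=st()
for n in("scene","top"):
    im=bot.get_image(n)
    cv2.imwrite(f"pics/{n}2.png",cv2.resize(im["color"][120:300,220:440,::-1] if n=="scene" else im["color"][110:260,240:420,::-1],None,fx=3,fy=3))
a=cv2.imread("pics/scene2.png");b=cv2.imread("pics/top2.png")
h=600; f=np.zeros((600,800,3),np.uint8); a=cv2.resize(a,(400,327));b=cv2.resize(b,(400,333)); f[:327,:400]=a;f[:333,400:]=b;cv2.imwrite("pics/ab2.png",f[:340])
E
```

```text
t 3.75 tcp [ 0.6704 -0.0266  0.1475] F [-0.3 -0.3  2. ] w 29.7
```

View pics/ab2.png

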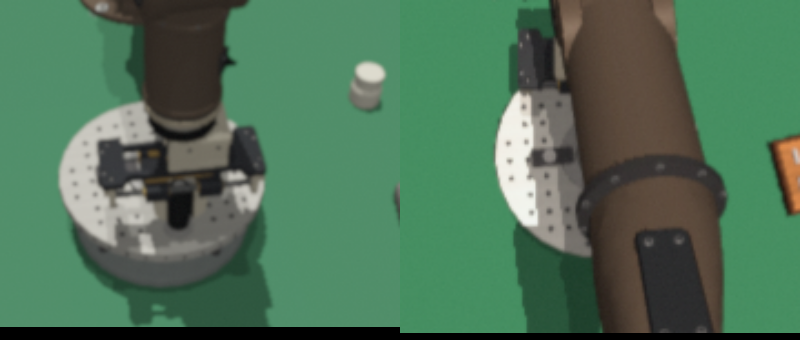

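```bash
cat >> h.py <<'E'
C=np.array([.5716,-.0322]); RH=.1
def rows(th,s,z=.148,c=C,step=.5):
    th=np.asarray(th); P=np.c_[c[0]+RH*np.cos(th),c[1]+RH*np.sin(th),np.full(len(th),z)]-s["tcp_pos"]
    M=Rot.from_rotvec(s["tool_rot"]).as_matrix(); o=np.round(P@M*1000/step)*step
    print("["+", ".join("[%g, %g, %g]"%tuple(r+0.) for r in o)+"]")
    t=np.degrees(Rot.from_matrix(M.T@T0).as_rotvec()); print("turn fix",t)
def ang(s): d=s["tcp_pos"][:2]-C; print("ang",np.arctan2(d[1],d[0]),"r",np.hypot(*d))
E
python3 - <<'E'
from h import *
s,M=st(); ang(s); t=.1*np.arange(1,21); rows(.055+.175*t**2,s)
E
```

```text
t 3.85 tcp [ 0.6704 -0.0265  0.1475] F [-0.7  0.8  1.9] w 29.6
ang 0.05745128179720042 r 0.09899116983144546
[[-1, -0.5, 0], [-1, -0.5, -0.5], [-1, -0.5, -1.5], [-1, -0.5, -2.5], [-0.5, -0.5, -4], [-0.5, -0.5, -6], [0, -0.5, -8.5], [0, -0.5, -11], [1, -0.5, -14], [1.5, -0.5, -17], [2.5, -0.5, -20.5], [3.5, -0.5, -24.5], [5, -0.5, -28.5], [6.5, -0.5, -33], [9, -0.5, -37.5], [11.5, -0.5, -42.5], [14, -0.5, -47.5], [17.5, -0.5, -52.5], [21.5, -0.5, -57.5], [26, -0.5, -63]]
turn fix [-0.0085 -0.0939  0.0343]
```

Request:
{"api": "jog_arm", "payload": {
  "turn": [
    [0,0,0],
    [0,0,0],
    [0,0,0],
    [0,0,0],
    [0,0,0],
    [0,0,0],
    [0,0,0],
    [0,0,0],
    [0,0,0],
    [0,0,0],
    [0,0,0],
    [0,0,0],
    [0,0,0],
    [0,0,0],
    [0,0,0],
    [0,0,0],
    [0,0,0],
    [0,0,0],
    [0,0,0],
    [0,0,0]
  ],
  "offset": [
    [-1,-0.5,0],
    [-1,-0.5,-0.5],
    [-1,-0.5,-1.5],
    [-1,-0.5,-2.5],
    [-0.5,-0.5,-4],
    [-0.5,-0.5,-6],
    [0,-0.5,-8.5],
    [0,-0.5,-11],
    [1,-0.5,-14],
    [1.5,-0.5,-17],
    [2.5,-0.5,-20.5],
    [3.5,-0.5,-24.5],
    [5,-0.5,-28.5],
    [6.5,-0.5,-33],
    [9,-0.5,-37.5],
    [11.5,-0.5,-42.5],
    [14,-0.5,-47.5],
    [17.5,-0.5,-52.5],
    [21.5,-0.5,-57.5],
    [26,-0.5,-63]
  ],
  "gripper": [20,20,20,20,20,20,20,20,20,20,20,20,20,20,20,20,20,20,20,20],
  "force": 6
}}

```text
time_s: 5.85
tcp_pos: [0.6439, 0.0358, 0.1476]
tool_rot: [-0.001, -2.218, 2.221]
contact_force: [-3.7, -4.8, -1.9]
width: 0.318
```

```bash
python3 - <<'E'
from h import *
s,M=st(); ang(s); print(s["joint_velocities"])
t=.1*np.arange(1,21); t1=1.05
th=.755+np.where(t<t1,.7*t+.175*t**2,.7*t1+.175*t1**2+1.07*(t-t1)); print(th); rows(th,s)
E
```

```text
t 5.85 tcp [0.6439 0.0358 0.1476] F [-3.7 -4.8 -1.9] w 29.2
ang 0.7546615416197414 r 0.09919215391575253
[-0.0813 -0.0617 -0.0112  0.1184  0.0043 -0.0484 -0.1018]
[0.8267 0.902  0.9808 1.063  1.1487 1.238  1.3308 1.427  1.5267 1.63
 1.7364 1.8434 1.9504 2.0574 2.1644 2.2714 2.3784 2.4854 2.5924 2.6994]
[[4.5, -0.5, -5.5], [10.5, -0.5, -10.5], [16.5, -0.5, -15], [23.5, -0.5, -19.5], [31.5, -0.5, -23], [39.5, -0.5, -26.5], [48.5, -0.5, -29], [58, -0.5, -31], [68, -0.5, -32], [78.5, -0.5, -31.5], [89, -0.5, -30.5], [99.5, -0.5, -28], [109.5, -0.5, -24.5], [119, -0.5, -20], [128, 0, -14.5], [137, 0, -8], [144.5, 0, -1], [151.5, 0, 7.5], [157.5, 0, 16], [162.5, 0, 25.5]]
turn fix [-0.0851 -0.1335  0.1046]
```

Request:
{"api": "jog_arm", "payload": {
  "turn": [
    [0,0,0],
    [0,0,0],
    [0,0,0],
    [0,0,0],
    [0,0,0],
    [0,0,0],
    [0,0,0],
    [0,0,0],
    [0,0,0],
    [0,0,0],
    [0,0,0],
    [0,0,0],
    [0,0,0],
    [0,0,0],
    [0,0,0],
    [0,0,0],
    [0,0,0],
    [0,0,0],
    [0,0,0],
    [0,0,0]
  ],
  "offset": [
    [4.5,-0.5,-5.5],
    [10.5,-0.5,-10.5],
    [16.5,-0.5,-15],
    [23.5,-0.5,-19.5],
    [31.5,-0.5,-23],
    [39.5,-0.5,-26.5],
    [48.5,-0.5,-29],
    [58,-0.5,-31],
    [68,-0.5,-32],
    [78.5,-0.5,-31.5],
    [89,-0.5,-30.5],
    [99.5,-0.5,-28],
    [109.5,-0.5,-24.5],
    [119,-0.5,-20],
    [128,0,-14.5],
    [137,0,-8],
    [144.5,0,-1],
    [151.5,0,7.5],
    [157.5,0,16],
    [162.5,0,25.5]
  ],
  "gripper": [20,20,20,20,20,20,20,20,20,20,20,20,20,20,20,20,20,20,20,20],
  "force": 6
}}

```text
time_s: 7.85
tcp_pos: [0.4815, 0.0104, 0.1482]
tool_rot: [-0.002, -2.219, 2.221]
contact_force: [4.6, -2.2, -6.6]
width: 0.322
```

```bash
python3 - <<'E'
from h import *
s,M=st(); ang(s); print(s["joint_velocities"],s["joints"])
t=.1*np.arange(1,6)
rows(2.699+1.07*t,s)
im=bot.get_image("scene"); cv2.imwrite("pics/s3.png",im["color"][:,:,::-1]); st()
E
```

```text
t 7.85 tcp [0.4815 0.0104 0.1482] F [ 4.6 -2.2 -6.6] w 29.6
ang 2.6994811345925696 r 0.09965737445327717
[ 0.1752 -0.0757  0.0197  0.1179 -0.0196 -0.0479  0.2014] [-0.0045  0.3284 -0.1612  2.0227  0.0738  0.7963 -1.7815]
[[4.5, 0, 9.5], [7.5, 0, 20], [9, 0, 30.5], [10, 0, 41], [9.5, 0, 52]]
turn fix [-0.0557 -0.1073  0.0154]
t 7.9 tcp [0.4805 0.0078 0.1481] F [ -1.2 -10.8   2.4] w 29.4
```

```bash
python3 - <<'E'
from h import *
s,M=st(); ang(s); print(s["joint_velocities"])
t=.1*np.arange(1,21);a=.56;t1=1.9
th=2.73+np.where(t<t1,a/2*t**2,a/2*t1**2+a*t1*(t-t1)); print(th[-3:],a*t1); rows(th,s)
im=cv2.imread("pics/s3.png"); cv2.imwrite("pics/s3c.png",cv2.resize(im[130:290,230:390],None,fx=3.5,fy=3.5))
E
```

```text
t 7.9 tcp [0.4805 0.0078 0.1481] F [ -1.2 -10.8   2.4] w 29.4
ang 2.7275731027595893 r 0.0995419802590665
[-0.0018  0.0049  0.02   -0.0118  0.0024  0.017  -0.0346]
[3.6372 3.7408 3.8472] 1.064
[[0.5, 0, 0.5], [1, 0, 1], [1.5, 0, 2.5], [2, 0, 4], [3, 0, 6.5], [4, 0, 9.5], [5, 0, 13], [6, 0, 17], [7, 0, 21.5], [8, 0, 27], [8.5, 0, 33], [8.5, 0, 39], [8.5, 0, 46], [7.5, 0.5, 54], [6, 0.5, 61.5], [4, 0.5, 70], [1, 0.5, 79], [-3.5, 0.5, 87.5], [-9, 0.5, 96.5], [-15.5, 0.5, 105]]
turn fix [-0.1677 -0.2273  0.1011]
```

View pics/s3c.png

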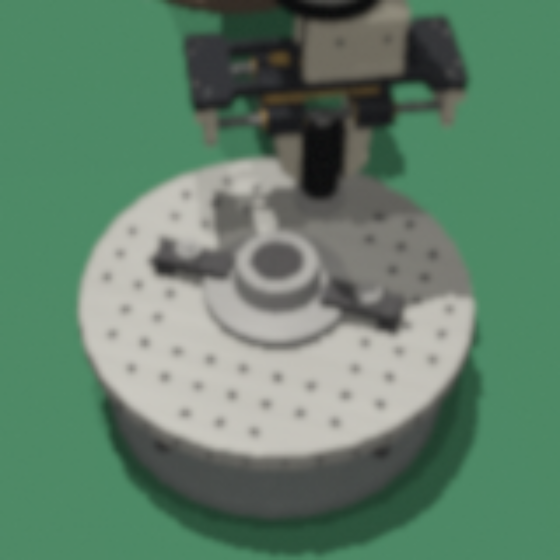

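The handle shows clearly in front of the gripper at about (321,174) in the full image. I'll build the detector on this frame, where the pose is known, and then spin up again. The camera pause stopped the arm while it was gripping, so I won't take any more pictures while driving.

```bash
cat >> h.py <<'E'
import glob
def proj(im,X):
    K=np.array([[im["fx"],0,im["cx"]],[0,im["fy"],im["cy"]],[0,0,1]])
    return cv2.projectPoints(np.array(X,float).reshape(-1,1,3),cv2.Rodrigues(im["R"])[0],im["t"],K,np.array(im["D"]))[0][:,0]
def find(im,p,thr=50,v=True):
    """handle axis (x,y) near the predicted p, from sleeve's lower 30 mm in the scene view"""
    cam=-im["R"].T@im["t"]; d=cam[:2]-p; d/=np.hypot(*d)
    f=p+.015*d; a,b=proj(im,[[*f,.110],[*f,.150]])
    u0,u1=int(min(a[0],b[0])-22),int(max(a[0],b[0])+23); v0,v1=int(b[1]-1),int(a[1]+10)
    g=im["color"].max(2)[v0:v1,u0:u1]; m=(g<thr).astype(np.uint8)
    n,l,stt,cen=cv2.connectedComponentsWithStats(m)
    if n<2: print("none"); return None
    k=1+np.argmax(stt[1:,4]); ys,xs=np.nonzero(l==k)
    if v: print("blob px",xs.min()+u0,xs.max()+u0,ys.min()+v0,ys.max()+v0,"area",len(xs),"roi",u0,u1,v0,v1)
    lo=ys.max()-2; uc=np.mean(xs[(ys<=lo)&(ys>lo-8)])+u0; vb=ys.max()+v0+.5
    q=ray(im,[[uc,vb]],.110)[0,:2]-.015*d
    w=q-C; print("handle",q,"ang",np.arctan2(w[1],w[0]),"r",np.hypot(*w)); return q
E
python3 - <<'E'
from h import *
im=bot.get_image.__self__ if 0 else None
import json
s,M=st()
cal=dict(fx=434.3007157476636,fy=434.3007157476636,cx=317.31960470981124,cy=191.84271242399998,D=np.array([-0.08140984,0,0,0,0]),R=np.array([[0.14739571,0.98887322,0.02010602],[0.70799641,-0.09129136,-0.70029064],[-0.69066315,0.11745482,-0.71357464]]),t=np.array([-0.0723852,-0.28574409,1.54512852]))
for f,p in(("s3",[.4815,.0104]),("scene0",[.671,-.026])):
    cal["color"]=cv2.imread(f"pics/{f}.png")[:,:,::-1]
    for thr in(40,55,70): find(cal,np.array(p),thr)
E
```

```text
t 7.9 tcp [0.4805 0.0078 0.1481] F [ -1.2 -10.8   2.4] w 29.4
blob px 317 327 174 185 area 115 roi 299 344 174 197
handle [0.4755 0.0114] ang 2.716205978021118 r 0.10553737516783196
blob px 316 327 174 186 area 135 roi 299 344 174 197
handle [0.479 0.01 ] ang 2.714272855027536 r 0.10174183941156066
blob px 316 328 174 186 area 145 roi 299 344 174 197
handle [0.4791 0.0104] ang 2.710160827920123 r 0.10187209824587547
blob px 315 323 234 245 area 100 roi 296 341 234 256
handle [ 0.6675 -0.0242] ang 0.08335326012041759 r 0.09627580305111606
blob px 314 324 234 245 area 112 roi 296 341 234 256
handle [ 0.6674 -0.0249] ang 0.07599429707343268 r 0.09612317213526794
blob px 314 324 234 246 area 126 roi 296 341 234 256
handle [ 0.6704 -0.0244] ang 0.07907523217558532 r 0.09911107825616723
```

Request:
{"api": "jog_arm", "payload": {
  "turn": [
    [0,0,0],
    [0,0,0],
    [0,0,0],
    [0,0,0],
    [0,0,0],
    [0,0,0],
    [0,0,0],
    [0,0,0],
    [0,0,0],
    [0,0,0],
    [0,0,0],
    [0,0,0],
    [0,0,0],
    [0,0,0],
    [0,0,0],
    [0,0,0],
    [0,0,0],
    [0,0,0],
    [0,0,0],
    [0,0,0]
  ],
  "offset": [
    [0.5,0,0.5],
    [1,0,1],
    [1.5,0,2.5],
    [2,0,4],
    [3,0,6.5],
    [4,0,9.5],
    [5,0,13],
    [6,0,17],
    [7,0,21.5],
    [8,0,27],
    [8.5,0,33],
    [8.5,0,39],
    [8.5,0,46],
    [7.5,0.5,54],
    [6,0.5,61.5],
    [4,0.5,70],
    [1,0.5,79],
    [-3.5,0.5,87.5],
    [-9,0.5,96.5],
    [-15.5,0.5,105]
  ],
  "gripper": [20,20,20,20,20,20,20,20,20,20,20,20,20,20,20,20,20,20,20,20],
  "force": 6
}}

```text
time_s: 9.9
tcp_pos: [0.4955, -0.0985, 0.1481]
tool_rot: [-0.002, -2.214, 2.222]
contact_force: [0.0, 0.5, 4.7]
width: 0.32
```

```bash
python3 - <<'E'
from h import *
s,M=st(); ang(s)
t=.1*np.arange(1,13); w0=1.07; t1=.7
th=3.847+w0*t-np.where(t>t1,.03*(t-t1)**2,0); print(th[-1]); rows(th,s)
E
```

```text
t 9.9 tcp [ 0.4955 -0.0985  0.1481] F [0.  0.5 4.7] w 29.4
ang -2.424881003312533 r 0.1009189427504453
5.1235
[[-7.5, 0, 6.5], [-15.5, 0, 13], [-24.5, 0, 19], [-34, 0, 24], [-44, 0, 28], [-54, 0, 31], [-64.5, 0, 32.5], [-75.5, 0, 33.5], [-86, 0, 33], [-96.5, 0, 31], [-106.5, 0, 28.5], [-116, 0, 25]]
turn fix [-0.1959 -0.2579  0.1319]
```

Request:
{"api": "jog_arm", "payload": {
  "turn": [
    [0,0,0],
    [0,0,0],
    [0,0,0],
    [0,0,0],
    [0,0,0],
    [0,0,0],
    [0,0,0],
    [0,0,0],
    [0,0,0],
    [0,0,0],
    [0,0,0],
    [0,0,0]
  ],
  "offset": [
    [-7.5,0,6.5],
    [-15.5,0,13],
    [-24.5,0,19],
    [-34,0,24],
    [-44,0,28],
    [-54,0,31],
    [-64.5,0,32.5],
    [-75.5,0,33.5],
    [-86,0,33],
    [-96.5,0,31],
    [-106.5,0,28.5],
    [-116,0,25]
  ],
  "gripper": [20,20,20,20,20,20,20,68,68,68,68,68],
  "force": 6
}}

```text
time_s: 11.1
tcp_pos: [0.6121, -0.1233, 0.1477]
tool_rot: [-0.001, -2.215, 2.222]
contact_force: [0.2, -0.9, -0.3]
width: 0.704
```

```bash
cat >> h.py <<'E'
def look(th,save=None):
    """image now; th predicted handle angle; returns measured angle"""
    im=bot.get_image("scene"); 
    if save: cv2.imwrite(f"pics/{save}.png",im["color"][:,:,::-1])
    return find(im,C+RH*np.array([np.cos(th),np.sin(th)]),60)
E
python3 - <<'E'
from h import *
s,M=st(); ang(s)
look(5.123-2*np.pi,"s4")
s,M=st()
t=.05+.1*np.arange(1,11)-0  # arm clock runs 0.05 during look
th=5.1235+1.04*t-.03*t**2; print(th[-1]); rows(th,s)
E
```

```text
t 11.1 tcp [ 0.6121 -0.1233  0.1477] F [ 0.2 -0.9 -0.3] w 64.7
ang -1.1521874225011506 r 0.0997436781355458
blob px 267 278 218 230 area 132 roi 251 297 218 241
handle [ 0.6094 -0.1273] ang -1.1921989757632192 r 0.10234421284939586
t 11.15 tcp [ 0.6137 -0.1223  0.1478] F [2.5 0.7 0.6] w 66.3
6.182425
[[-11.5, 0, -5.5], [-20, -0.5, -11.5], [-27.5, -0.5, -18.5], [-34.5, -0.5, -26], [-40.5, -0.5, -34], [-46, -0.5, -42.5], [-50, -0.5, -51.5], [-53.5, -0.5, -61], [-56, -0.5, -70.5], [-57, -0.5, -80]]
turn fix [-0.1444 -0.1667  0.0691]
```

Request:
{"api": "jog_arm", "payload": {
  "turn": [
    [0,0,0],
    [0,0,0],
    [0,0,0],
    [0,0,0],
    [0,0,0],
    [0,0,0],
    [0,0,0],
    [0,0,0],
    [0,0,0],
    [0,0,0]
  ],
  "offset": [
    [-11,0,-5.5],
    [-19,-0.5,-11],
    [-27,-0.5,-18],
    [-34,-0.5,-25.5],
    [-40,-0.5,-33.5],
    [-46,-0.5,-42],
    [-50,-0.5,-51],
    [-53.5,-0.5,-60],
    [-56,-0.5,-69.5],
    [-57,-0.5,-79]
  ],
  "gripper": [68,68,68,68,68,68,68,68,68,68]
}}

```text
time_s: 12.15
tcp_pos: [0.671, -0.0426, 0.148]
tool_rot: [-0.002, -2.217, 2.222]
contact_force: [-0.1, -0.0, 0.1]
width: 0.735
```

```bash
python3 - <<'E'
from h import *
s,M=st(); ang(s)
look(6.18-2*np.pi,"s5")
s,M=st()
E
```

```text
t 12.15 tcp [ 0.671  -0.0426  0.148 ] F [-0.1 -0.   0.1] w 67.5
ang -0.10387778368525365 r 0.09994657088438288
blob px 305 315 235 246 area 123 roi 289 334 235 257
handle [ 0.6676 -0.0454] ang -0.13633569847416652 r 0.09688878122407407
t 12.2 tcp [ 0.671  -0.0401  0.148 ] F [-0.   2.6 -0.2] w 68.0
```

```bash
cat >> h.py <<'E'
BIAS=np.array([.003,-.0007])
E
sed -i 's/q=ray(im,\[\[uc,vb\]\],.110)\[0,:2\]-.015\*d/q=ray(im,[[uc,vb]],.110)[0,:2]-.015*d+BIAS/' h.py
python3 - <<'E'
from h import *
s,M=st()
t=.05+.1*np.arange(1,14); th=-.14+.96*t-.0275*t**2; print(th[-1]); rows(th,s)
E
```

```text
t 12.2 tcp [ 0.671  -0.0401  0.148 ] F [-0.   2.6 -0.2] w 68.0
1.1058812500000001
[[-0.5, 0, -8], [0, 0, -17.5], [1.5, 0, -27], [3.5, 0, -36], [6.5, 0, -45], [10.5, 0, -53.5], [15, 0, -61.5], [20.5, 0, -69], [26, 0, -76], [32.5, 0, -82], [39.5, 0, -88], [47, 0, -93], [54.5, 0, -97]]
turn fix [-0.0556 -0.0384  0.0706]
```

Request:
{"api": "jog_arm", "payload": {
  "turn": [
    [0,0,0],
    [0,0,0],
    [0,0,0],
    [0,0,0],
    [0,0,0],
    [0,0,0],
    [0,0,0],
    [0,0,0],
    [0,0,0],
    [0,0,0],
    [0,0,0],
    [0,0,0],
    [0,0,0]
  ],
  "offset": [
    [-0.5,0,-8],
    [0,0,-17.5],
    [1.5,0,-27],
    [3.5,0,-36],
    [6.5,0,-45],
    [10.5,0,-53.5],
    [15,0,-61.5],
    [20.5,0,-69],
    [26,0,-76],
    [32.5,0,-82],
    [39.5,0,-88],
    [47,0,-93],
    [54.5,0,-97]
  ],
  "gripper": [68,68,68,68,68,68,68,68,68,68,68,68,68]
}}

```text
time_s: 13.5
tcp_pos: [0.6159, 0.0574, 0.148]
tool_rot: [0.001, -2.219, 2.222]
contact_force: [0.2, -0.5, -0.5]
width: 0.741
```

```bash
python3 - <<'E'
from h import *
s,M=st(); ang(s)
look(1.106,"s6")
s,M=st()
for w,d,a0 in((.93,.05,None),):
    t=.05+.1*np.arange(1,14); th=1.106+w*t-d/2*t**2; print(th[-1]); rows(th,s)
E
```

```text
t 13.5 tcp [0.6159 0.0574 0.148 ] F [ 0.2 -0.5 -0.5] w 68.0
ang 1.1114744263024166 r 0.09993312660592857
blob px 343 354 212 224 area 135 roi 326 373 212 234
handle [0.618  0.0553] ang 1.0832176379522394 r 0.09909081557703549
t 13.55 tcp [0.6148 0.0582 0.148 ] F [-1.7  0.7 -0.4] w 67.7
2.3159375000000004
[[11, 0, -4.5], [20, 0, -7], [29, 0, -8.5], [38, 0, -9.5], [47, 0, -9.5], [56, 0, -9], [65, 0, -7], [73.5, 0, -5], [82, 0, -2], [89.5, 0, 2], [97.5, 0, 6.5], [104.5, 0, 11.5], [111, 0, 17]]
turn fix [-0.0298  0.0218  0.1277]
```

```bash
python3 - <<'E'
from h import *
s,M=st()
t=.05+.1*np.arange(1,14); th=1.086+.875*t-.028*t**2; print(th[-1]); rows(th,s)
E
```

```text
t 13.55 tcp [0.6148 0.0582 0.148 ] F [-1.7  0.7 -0.4] w 67.7
2.2162200000000003
[[8.5, 0, -3.5], [16.5, 0, -6], [25, 0, -8], [33.5, 0, -9], [42, 0, -9.5], [50.5, 0, -9.5], [58.5, 0, -8.5], [67, 0, -7], [74.5, 0, -4.5], [82.5, 0, -1.5], [89.5, 0, 2], [96.5, 0, 6], [103.5, 0, 10.5]]
turn fix [-0.0298  0.0218  0.1277]
```

Request:
{"api": "jog_arm", "payload": {
  "turn": [
    [0,0,0],
    [0,0,0],
    [0,0,0],
    [0,0,0],
    [0,0,0],
    [0,0,0],
    [0,0,0],
    [0,0,0],
    [0,0,0],
    [0,0,0],
    [0,0,0],
    [0,0,0],
    [0,0,0]
  ],
  "offset": [
    [8.5,0,-3.5],
    [16.5,0,-6],
    [25,0,-8],
    [33.5,0,-9],
    [42,0,-9.5],
    [50.5,0,-9.5],
    [58.5,0,-8.5],
    [67,0,-7],
    [74.5,0,-4.5],
    [82.5,0,-1.5],
    [89.5,0,2],
    [96.5,0,6],
    [103.5,0,10.5]
  ],
  "gripper": [68,68,68,68,68,68,68,68,68,68,68,68,68]
}}

```text
time_s: 14.85
tcp_pos: [0.5108, 0.0473, 0.1482]
tool_rot: [0.003, -2.22, 2.221]
contact_force: [-0.6, -0.0, 0.4]
width: 0.74
```

```bash
python3 - <<'E'
from h import *
s,M=st(); ang(s)
q=look(2.216,"s7")
T=np.array([11.1,12.15,13.5,s["time_s"]]); A=np.array([-1.168,-.139,1.083,np.arctan2(*(q-C)[::-1])])
P=np.polyfit(T-T[-1],A,2); print(P, A-np.polyval(P,T-T[-1]))
s,M=st()
t=.05+.1*np.arange(1,14); th=P[2]+P[1]*t+P[0]*t**2; print(th[-1]); rows(th,s)
E
```

```text
t 14.85 tcp [0.5108 0.0473 0.1482] F [-0.6 -0.   0.4] w 67.9
ang 2.2241241265845106 r 0.10010444282722102
blob px 331 342 181 193 area 133 roi 315 361 181 204
handle [0.5122 0.0446] ang 2.2292313652532627 r 0.09710449967916059
[-0.0252  0.8106  2.2278] [-0.0021  0.0053 -0.0046  0.0015]
t 14.9 tcp [0.5096 0.0463 0.1481] F [-1.8 -1.5  0.5] w 68.0
3.276124947661071
[[8, 0, 7.5], [13.5, 0, 13], [18.5, 0, 19.5], [23, 0, 26], [27, 0, 32.5], [30, 0, 40], [33, 0.5, 47], [35, 0.5, 54.5], [36.5, 0.5, 62], [37.5, 0.5, 69.5], [38, 0.5, 77], [37.5, 0.5, 84.5], [37, 0.5, 92]]
turn fix [-0.0683 -0.027   0.193 ]
```

Request:
{"api": "jog_arm", "payload": {
  "turn": [
    [0,0,0],
    [0,0,0],
    [0,0,0],
    [0,0,0],
    [0,0,0],
    [0,0,0],
    [0,0,0],
    [0,0,0],
    [0,0,0],
    [0,0,0],
    [0,0,0],
    [0,0,0],
    [0,0,0]
  ],
  "offset": [
    [8,0,7.5],
    [13.5,0,13],
    [18.5,0,19.5],
    [23,0,26],
    [27,0,32.5],
    [30,0,40],
    [33,0,47],
    [35,0,54.5],
    [36.5,0,62],
    [37.5,0,69.5],
    [38,0,77],
    [37.5,0,84.5],
    [37,0,92]
  ],
  "gripper": [68,68,68,68,68,68,68,68,68,68,68,68,68]
}}

```text
time_s: 16.2
tcp_pos: [0.4727, -0.0463, 0.1483]
tool_rot: [0.003, -2.218, 2.221]
contact_force: [0.1, 0.1, 0.4]
width: 0.74
```

```bash
python3 - <<'E'
from h import *
s,M=st(); ang(s)
q=look(3.276,"s8")
T=np.array([11.1,12.15,13.5,14.85,s["time_s"]]); A=np.unwrap([-1.168,-.139,1.083,2.229,np.arctan2(*(q-C)[::-1])])
P=np.polyfit(T-T[-1],A,2); print(P, A-np.polyval(P,T-T[-1]))
s,M=st()
t=.05+.1*np.arange(1,17); th=P[2]+P[1]*t+P[0]*t**2; print(th[-1]); rows(th,s)
E
```

```text
t 16.2 tcp [ 0.4727 -0.0463  0.1483] F [0.1 0.1 0.4] w 67.9
ang -2.9999622626007594 r 0.09994624497780763
blob px 296 307 174 185 area 118 roi 277 322 174 196
handle [ 0.4717 -0.0418] ang -3.0453522458788567 r 0.10035615748894705
[-0.0286  0.7192  3.2416] [ 0.0012  0.0007 -0.0085  0.0104 -0.0037]
t 16.25 tcp [ 0.4727 -0.0477  0.1483] F [-0.5 -0.8  0.8] w 67.9
4.350461460244967
[[-1, 0.5, 5], [-3, 0.5, 12], [-5, 0.5, 18.5], [-7.5, 0.5, 25], [-10.5, 0.5, 31.5], [-14, 0.5, 37], [-18, 0.5, 43], [-22, 0.5, 48], [-26.5, 0.5, 53], [-31, 0.5, 58], [-36, 0.5, 62], [-41, 0.5, 66], [-46.5, 0.5, 69.5], [-52, 0.5, 73], [-58, 0.5, 75.5], [-63.5, 0.5, 78]]
turn fix [-0.1089 -0.1051  0.1863]
```

Request:
{"api": "jog_arm", "payload": {
  "turn": [
    [0,0,0],
    [0,0,0],
    [0,0,0],
    [0,0,0],
    [0,0,0],
    [0,0,0],
    [0,0,0],
    [0,0,0],
    [0,0,0],
    [0,0,0],
    [0,0,0],
    [0,0,0],
    [0,0,0]
  ],
  "offset": [
    [-1,0.5,5],
    [-3,0.5,12],
    [-5,0.5,18.5],
    [-7.5,0.5,25],
    [-10.5,0.5,31.5],
    [-14,0.5,37],
    [-18,0.5,43],
    [-22,0.5,48],
    [-26.5,0.5,53],
    [-31,0.5,58],
    [-36,0.5,62],
    [-41,0.5,66],
    [-46.5,0.5,69.5]
  ],
  "gripper": [68,68,68,68,68,68,68,68,68,68,68,68,68]
}}

```text
time_s: 17.55
tcp_pos: [0.5195, -0.1176, 0.1478]
tool_rot: [0.002, -2.217, 2.221]
contact_force: [1.1, -0.0, -0.3]
width: 0.742
```

```bash
python3 - <<'E'
from h import *
s,M=st(); ang(s)
q=look(4.17,"s9")
T=np.array([11.1,12.15,13.5,14.85,16.2,s["time_s"]]); A=np.unwrap([-1.168,-.139,1.083,2.229,3.238,np.arctan2(*(q-C)[::-1])])
P=np.polyfit(T-T[-1],A,2); print(A[-1],P, A-np.polyval(P,T-T[-1]))
s,M=st()
t=.05+.1*np.arange(1,17); th=P[2]+P[1]*t+P[0]*t**2; print(th[-1]); rows(th,s)
im=cv2.imread("pics/s9.png"); cv2.imwrite("pics/s9c.png",cv2.resize(im[130:290,230:390],None,fx=3.5,fy=3.5))
E
```

```text
t 17.55 tcp [ 0.5195 -0.1176  0.1478] F [ 1.1 -0.  -0.3] w 68.1
ang -2.119198252324255 r 0.1000331401077351
blob px 269 279 190 200 area 104 roi 251 296 190 212
handle [ 0.5158 -0.1188] ang -2.143099978098614 r 0.10305489523538307
4.140085329080972 [-0.0297  0.6326  4.1435] [ 0.0034 -0.001  -0.0116  0.0099  0.0027 -0.0034]
t 17.6 tcp [ 0.5204 -0.1182  0.1479] F [ 1.2  0.3 -0. ] w 68.0
5.106498095044497
[[-5.5, 0, 3], [-11, 0, 5.5], [-17, 0, 8], [-22.5, 0, 10], [-28.5, 0, 11.5], [-34.5, 0, 12.5], [-40, 0, 13.5], [-46, 0, 14], [-51.5, 0, 14], [-57.5, 0, 13.5], [-63, 0, 13], [-68.5, -0.5, 12.5], [-74, -0.5, 11], [-79.5, -0.5, 10], [-84.5, -0.5, 8], [-89.5, -0.5, 6]]
turn fix [-0.1304 -0.1321  0.1361]
```

View pics/s9c.png

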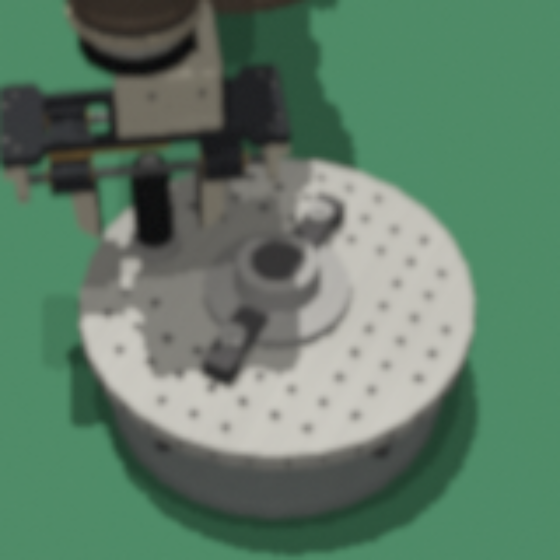

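In this frame the handle at crop (153,205) sits midway between the fingers, which are at about 88 and 212. I carry on coasting with it.

Request:
{"api": "jog_arm", "payload": {
  "turn": [
    [0,0,0],
    [0,0,0],
    [0,0,0],
    [0,0,0],
    [0,0,0],
    [0,0,0],
    [0,0,0],
    [0,0,0],
    [0,0,0],
    [0,0,0],
    [0,0,0],
    [0,0,0],
    [0,0,0],
    [0,0,0],
    [0,0,0],
    [0,0,0]
  ],
  "offset": [
    [-5.5,0,3],
    [-11,0,5.5],
    [-17,0,8],
    [-22.5,0,10],
    [-28.5,0,11.5],
    [-34.5,0,12.5],
    [-40,0,13.5],
    [-46,0,14],
    [-51.5,0,14],
    [-57.5,0,13.5],
    [-63,0,13],
    [-68.5,0,12.5],
    [-74,0,11],
    [-79.5,0,10],
    [-84.5,0,8],
    [-89.5,0,6]
  ],
  "gripper": [68,68,68,68,68,68,68,68,68,68,68,68,68,68,68,68]
}}

```text
time_s: 19.2
tcp_pos: [0.6103, -0.1242, 0.1476]
tool_rot: [0.0, -2.217, 2.222]
contact_force: [0.0, 0.1, 0.1]
width: 0.742
```

```bash
python3 - <<'E'
from h import *
s,M=st(); ang(s)
q=look(5.1,"s10")
T=np.array([11.1,12.15,13.5,14.85,16.2,17.55,s["time_s"]]); A=np.unwrap([-1.168,-.139,1.083,2.229,3.238,4.140,np.arctan2(*(q-C)[::-1])])
P=np.polyfit(T-T[-1],A,2); print(A[-1],P, A-np.polyval(P,T-T[-1]))
s,M=st()
t=.05+.1*np.arange(1,21); tc=1.35; f=lambda t:P[2]+P[1]*t+P[0]*t**2
w=P[1]+2*P[0]*tc; u=np.clip(t-tc,0,None)
th=np.where(t<=tc,f(t),f(tc)+w*u-w/2/.9*u**2); print(th[-1],w); rows(th,s)
E
```

```text
t 19.2 tcp [ 0.6103 -0.1242  0.1476] F [0.  0.1 0.1] w 68.1
ang -1.1725086186245206 r 0.0997616627731062
blob px 266 277 218 228 area 108 roi 251 297 218 240
handle [ 0.6058 -0.1321] ang -1.241263990035011 r 0.10554347261128863
5.041921317144575 [-0.0319  0.5114  5.0536] [ 0.0108 -0.0039 -0.0206  0.0029  0.0054  0.017  -0.0117]
t 19.25 tcp [ 0.6111 -0.1235  0.1477] F [0.5 1.  0. ] w 68.2
5.8679273231142695 0.4254201830569181
[[-1, -0.5, 0], [-5.5, -0.5, -2], [-10, -0.5, -4.5], [-14, -0.5, -7], [-18, -0.5, -9.5], [-22, -0.5, -12.5], [-25.5, -0.5, -15.5], [-29, -0.5, -18.5], [-32, -0.5, -21.5], [-35, -0.5, -25], [-38, -0.5, -28], [-40.5, -0.5, -31.5], [-43, -0.5, -35], [-45.5, -0.5, -38.5], [-47, -0.5, -41.5], [-48.5, -0.5, -44.5], [-50, -0.5, -46.5], [-50.5, -0.5, -48.5], [-51.5, -0.5, -50], [-52, -0.5, -51]]
turn fix [-0.1078 -0.0918  0.0977]
```

Request:
{"api": "jog_arm", "payload": {
  "turn": [
    [0,0,0],
    [0,0,0],
    [0,0,0],
    [0,0,0],
    [0,0,0],
    [0,0,0],
    [0,0,0]
  ],
  "offset": [
    [-1,0,0],
    [-5.5,0,-2],
    [-10,0,-4.5],
    [-14,0,-7],
    [-18,0,-9.5],
    [-22,0,-12.5],
    [-25.5,0,-15.5]
  ],
  "gripper": [68,68,68,68,68,68,68]
}}

```text
time_s: 19.95
tcp_pos: [0.637, -0.1077, 0.1475]
tool_rot: [0.0, -2.218, 2.222]
contact_force: [-0.1, 0.4, -0.3]
width: 0.742
```

```bash
python3 - <<'E'
from h import *
s,M=st(); ang(s)
q=look(5.42,"s11")
T=np.array([11.1,12.15,13.5,14.85,16.2,17.55,19.2,s["time_s"]]); A=np.unwrap([-1.168,-.139,1.083,2.229,3.238,4.140,5.042,np.arctan2(*(q-C)[::-1])])
P=np.polyfit(T-T[-1],A,2); print(A[-1],P, A-np.polyval(P,T-T[-1]))
s,M=st()
t=.05+.1*np.arange(1,21); tc=.75; f=lambda t:P[2]+P[1]*t+P[0]*t**2
w=P[1]+2*P[0]*tc; u=np.clip(t-tc,0,.9)
th=np.where(t<=tc,f(t),f(tc)+w*u-w/2/.9*u**2); print(th[-1],w); rows(th,s)
E
```

```text
t 19.95 tcp [ 0.637  -0.1077  0.1475] F [-0.1  0.4 -0.3] w 68.1
ang -0.8573919010796925 r 0.09988126908287832
blob px 275 286 226 238 area 135 roi 259 304 226 248
handle [ 0.6386 -0.1122] ang -0.8736624539687641 r 0.10429529364367578
5.409522853210822 [-0.0321  0.4612  5.4133] [ 0.0118 -0.0041 -0.0216  0.0018  0.005   0.0182 -0.0074 -0.0038]
t 20.0 tcp [ 0.6375 -0.1069  0.1476] F [1.4 0.6 0.7] w 68.2
5.927053372030858 0.4130677586783619
[[-3.5, -0.5, -3], [-7, -0.5, -6], [-10, -0.5, -9.5], [-12.5, -0.5, -12.5], [-15, -0.5, -16], [-17.5, -0.5, -19.5], [-20, -0.5, -23], [-21.5, -0.5, -26.5], [-23.5, -0.5, -29.5], [-24.5, -0.5, -32.5], [-25.5, -0.5, -34.5], [-26.5, -0.5, -36.5], [-27, -0.5, -38], [-27.5, -0.5, -39], [-27.5, -0.5, -39.5], [-28, -0.5, -40], [-28, -0.5, -40], [-28, -0.5, -40], [-28, -0.5, -40], [-28, -0.5, -40]]
turn fix [-0.0753 -0.041   0.0743]
```

Request:
{"api": "jog_arm", "payload": {
  "turn": [
    [0,0,0],
    [0,0,0],
    [0,0,0],
    [0,0,0],
    [0,0,0],
    [0,0,0],
    [0,0,0],
    [0,0,0],
    [0,0,0],
    [0,0,0],
    [0,0,0],
    [0,0,0],
    [0,0,0],
    [0,0,0],
    [0,0,0],
    [0,0,0],
    [0,0,0],
    [0,0,0],
    [0,0,0],
    [0,0,0]
  ],
  "offset": [
    [-3.5,0,-3],
    [-7,0,-6],
    [-10,0,-9.5],
    [-12.5,0,-12.5],
    [-15,0,-16],
    [-17.5,0,-19.5],
    [-20,0,-23],
    [-21.5,0,-26.5],
    [-23.5,0,-29.5],
    [-24.5,0,-32.5],
    [-25.5,0,-34.5],
    [-26.5,0,-36.5],
    [-27,0,-38],
    [-27.5,0,-39],
    [-27.5,0,-39.5],
    [-28,0,-40],
    [-28,0,-40],
    [-28,0,-40],
    [-28,0,-40],
    [-28,0,-40]
  ],
  "gripper": [68,20,20,20,20,20,20,20,20,20,20,20,20,20,20,20,20,20,20,20],
  "force": 6
}}

```text
time_s: 22.0
tcp_pos: [0.6652, -0.0669, 0.1475]
tool_rot: [0.001, -2.219, 2.221]
contact_force: [-5.2, 2.0, 5.3]
width: 0.324
```

```bash
python3 - <<'E'
from h import *
s,M=st(); ang(s)
look(5.927,"s12"); s,M=st(); print(s["joint_velocities"])
E
```

```text
t 22.0 tcp [ 0.6652 -0.0669  0.1475] F [-5.2  2.   5.3] w 29.8
ang -0.3546692948073059 r 0.09981515220314104
blob px 294 307 234 246 area 153 roi 278 323 234 256
handle [ 0.6675 -0.0692] ang -0.3682904956738129 r 0.102812309398603
t 22.05 tcp [ 0.6652 -0.0669  0.1475] F [-4.5  2.3  4.2] w 29.9
[ 0.0006 -0.      0.0006 -0.0009 -0.     -0.0014  0.0003]
```

Request:
{"api": "jog_arm", "payload": {
  "turn": [
    [0,0,0],
    [0,0,0],
    [0,0,0],
    [0,0,0],
    [0,0,0]
  ],
  "offset": [
    [0.5,-0.5,-0.5],
    [1,-0.5,-0.5],
    [1,-0.5,-0.5],
    [1,-0.5,-0.5],
    [1,-0.5,-0.5]
  ],
  "gripper": [20,20,20,20,20],
  "force": 4
}}

```text
time_s: 22.55
tcp_pos: [0.6647, -0.0667, 0.148]
tool_rot: [-0.0, -2.219, 2.222]
contact_force: [4.2, -1.1, -4.2]
width: 0.323
```

```bash
python3 - <<'E'
from h import *
s,M=st()
E
```

```text
t 22.55 tcp [ 0.6647 -0.0667  0.148 ] F [ 4.2 -1.1 -4.2] w 29.6
```

Request:
{"api": "jog_arm", "payload": {
  "turn": [
    [0,0,0],
    [0,0,0],
    [0,0,0],
    [0,0,0]
  ],
  "offset": [
    [-0.2,0.2,0.1],
    [-0.2,0.2,0.1],
    [-0.2,0.2,0.1],
    [-0.2,0.2,0.1]
  ],
  "gripper": [20,20,20,20],
  "force": 3
}}

```text
time_s: 22.95
tcp_pos: [0.6648, -0.0666, 0.148]
tool_rot: [0.0, -2.219, 2.222]
contact_force: [0.8, -0.2, -0.3]
width: 0.324
```

```bash
python3 - <<'E'
from h import *
s,M=st()
E
```

```text
t 22.95 tcp [ 0.6648 -0.0666  0.148 ] F [ 0.8 -0.2 -0.3] w 29.8
```

Almost no residual force now. I open the fingers and watch for drift before lifting.

Request:
{"api": "jog_arm", "payload": {
  "turn": [
    [0,0,0],
    [0,0,0],
    [0,0,0],
    [0,0,0],
    [0,0,0],
    [0,0,0],
    [0,0,0],
    [0,0,0]
  ],
  "offset": [
    [0,0,0],
    [0,0,0],
    [0,0,0],
    [0,0,0],
    [0,0,0],
    [0,0,0],
    [0,0,0],
    [0,0,0]
  ],
  "gripper": [68,68,68,68,68,68,68,68]
}}

```text
time_s: 23.75
tcp_pos: [0.6648, -0.0666, 0.1479]
tool_rot: [0.0, -2.219, 2.222]
contact_force: [0.0, 0.4, 0.5]
width: 0.744
```

```bash
cat > m.py <<'E'
from h import *
import sys
s,M=st(); im=bot.get_image("scene"); cv2.imwrite(f"pics/{sys.argv[1]}.png",im["color"][:,:,::-1]); q=find(im,C+.1*np.array([np.cos(-.36),np.sin(-.36)]),60)
a=cv2.imread("pics/s12.png").astype(int)
if len(sys.argv)>2: a=cv2.imread(f"pics/{sys.argv[2]}.png").astype(int)
d=abs(a-im["color"][:,:,::-1].astype(int))[215:265,255:375]; print("diff lower plate",d.mean(),(d>25).mean())
E
python3 m.py s13
```

```text
t 23.75 tcp [ 0.6648 -0.0666  0.1479] F [0.  0.4 0.5] w 68.3
blob px 295 306 234 246 area 136 roi 278 323 234 256
handle [ 0.6676 -0.0684] ang -0.36062442220481766 r 0.10262578325358883
diff lower plate 11.753 0.15105555555555555
```

Request:
{"api": "jog_arm", "payload": {
  "turn": [
    [0,0,0],
    [0,0,0],
    [0,0,0],
    [0,0,0],
    [0,0,0],
    [0,0,0],
    [0,0,0],
    [0,0,0],
    [0,0,0],
    [0,0,0],
    [0,0,0],
    [0,0,0],
    [0,0,0],
    [0,0,0],
    [0,0,0]
  ],
  "offset": [
    [0,0,0],
    [0,0,0],
    [0,0,0],
    [0,0,0],
    [0,0,0],
    [0,0,0],
    [0,0,0],
    [0,0,0],
    [0,0,0],
    [0,0,0],
    [0,0,0],
    [0,0,0],
    [0,0,0],
    [0,0,0],
    [0,0,0]
  ],
  "gripper": [68,68,68,68,68,68,68,68,68,68,68,68,68,68,68]
}}

```text
time_s: 25.3
tcp_pos: [0.6648, -0.0667, 0.1479]
tool_rot: [0.0, -2.219, 2.222]
contact_force: [0.9, -0.3, 0.6]
width: 0.741
```

```bash
python3 m.py s14 s13
```

```text
t 25.3 tcp [ 0.6648 -0.0667  0.1479] F [ 0.9 -0.3  0.6] w 68.0
blob px 295 306 234 246 area 136 roi 278 323 234 256
handle [ 0.6676 -0.0684] ang -0.36062442220481766 r 0.10262578325358883
diff lower plate 0.5359444444444444 0.0
```

The plate is standing still: the frames match over 1.5 s. I lift straight up and clear.

Request:
{"api": "jog_arm", "payload": {
  "turn": [
    [0,0,0],
    [0,0,0],
    [0,0,0],
    [0,0,0],
    [0,0,0],
    [0,0,0],
    [0,0,0],
    [0,0,0],
    [0,0,0],
    [0,0,0]
  ],
  "offset": [
    [0,-5,0],
    [0,-18,0],
    [0,-35,0],
    [0,-55,0],
    [0,-75,0],
    [0,-95,0],
    [0,-110,0],
    [0,-118,0],
    [0,-120,0],
    [0,-120,0]
  ],
  "gripper": [68,68,68,68,68,68,68,68,68,68]
}}

```text
time_s: 26.35
tcp_pos: [0.6648, -0.0665, 0.268]
tool_rot: [0.0, -2.219, 2.222]
contact_force: [-0.3, -0.8, -0.2]
width: 0.743
```

```bash
python3 m.py s15; python3 m.py s16 s15; cp pics/s16.png pics/fin.png
```

```text
t 26.35 tcp [ 0.6648 -0.0665  0.268 ] F [-0.3 -0.8 -0.2] w 68.2
blob px 295 306 234 245 area 134 roi 278 323 234 256
handle [ 0.6648 -0.0681] ang -0.3675384220632822 r 0.09985593875239678
diff lower plate 20.94838888888889 0.24316666666666667
t 26.4 tcp [ 0.6646 -0.0665  0.2674] F [-0.2  0.3 -0.2] w 67.9
blob px 295 306 234 245 area 134 roi 278 323 234 256
handle [ 0.6648 -0.0681] ang -0.3675384220632822 r 0.09985593875239678
diff lower plate 0.5398888888888889 0.0003333333333333333
```

View pics/fin.png

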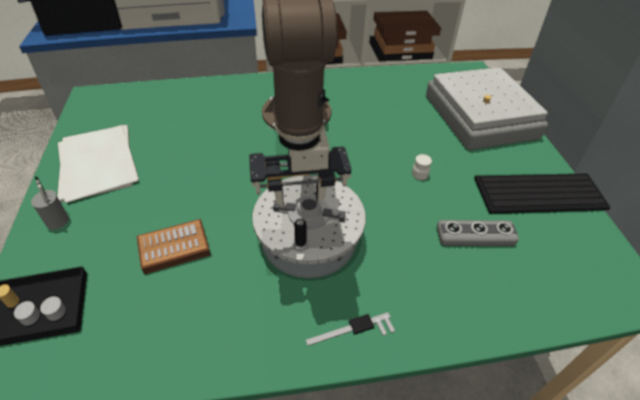

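The gripper is clear above the plate and the handle stands at (300,232). The case (173,245), scanner (477,232) and pot (422,166) are where they started.

```bash
python3 -c "
from plant import bot
print(bot.hand_in())"
```

```text
the job is handed in; nothing more can be done
None
```

I ran the bearing check and handed the job in at about 26.4 s. The table turned freely, and I caught it, stopped it and left it standing still.

- **Spin-up:** I swung the table anticlockwise, and the camera fit puts it at about 1.02 rad/s when the fingers opened (one turn in 6 s is 1.05). The first spin-up was cut short because taking a picture held the arm for 0.05 s while it gripped. I spun it up again before letting go.
- **Coast:** It ran on by itself for about 9.4 s, slowing by roughly 0.06 rad/s each second. The fingers were 68 mm apart and level with the middle of the handle to within 3 mm. The handle stayed within about 5 mm of midway in most checks. One noisy reading, at 19.2 s, put it about 7–9 mm off, but the next put it back within 5 mm. Forces stayed within noise, so I saw no sign of touching.
- **Catch and stop:** I closed on the handle, brought the table to rest and eased the leftover grip force to under 1 N before opening.
- **Last checks:** Two frames 1.5 s apart after release showed the handle and plate unmoved. After lifting clear, two more frames 0.05 s apart also matched. In the last picture the scanner, gauge case and pot look unmoved; I compared them by eye, not by measurement.

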